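# Clip the varnish brush into the drying rack

## Robot

A 6-joint arm with a two-finger parallel gripper is mounted at the origin on the work surface. World frame = base frame: x ahead of the robot, y to its left, z up, the work surface at z = 0. Lengths are in m, angles in rad, forces in N, time in s.
With the tool pointing down it reaches from about 0.35 to 0.775 m from the base axis. Payload 7.3 kg.
Tool frame: the origin (TCP) lies midway between the tips of the shut fingers; the grasp point (between the pads) lies 19 mm behind it (tcp_to_grasp is the distance from the TCP to the grasp point, in m); z points along the fingers, y is the line along which they close (so a half turn about z gives the same grasp; the last joint's range is limited). The gripper opens to 92 mm and grips with 3 to 60 N. Pads are 19 mm wide; open, the fingers measure 130 mm over their backs; the gripper's body (75 mm by 190 mm) begins 47 mm behind the grasp point.
Start: joints at [-1.442, 0.342, 1.524, -0, 1.275, -0.146], TCP at [0.142, -0.505, 0.227] pointing down, gripper open.
Joint ranges: [-2.53, 2.53], [-0.77, 2.02], [0.04, 2.7], [-1, 4.14], [0.28, 2.66], [-3.11, 3.11]. Speed limits (rad/s): [2.57, 2.57, 3.14, 3.14, 3.14, 3.14].

## Interface

Orientations are given as [roll, pitch, yaw] about the fixed x, y, z axes, in that order (R = Rz(yaw) Ry(pitch) Rx(roll)).
In Python, from cell import observe, read_camera, calibration, hand_in, tcp_to_grasp gives the robot as it stands.
- The arm moves only by the tool send_rows, never from a script. Its argument "targets" is a list of rows, each a list of 5 numbers: the opening, from 0 (shut) to 1 (fully open), then the shift along the world's x, y, z in m, then the turn about the world's z in rad. A call has 1 to 5 rows; each row shifts and turns the commanded pose from where the row before left it; what a row does not reach is not made up. A row lasts 1/10 s, in which the tool goes at most 50 mm and 8.59 degrees, less where a joint would pass 70% of its speed; a pose out of reach is approached as far as the arm can. A call is refused whole if a number of a shift passes 0.05 or a number of a turn 0.15, either way. A call with a gripper value outside its range is refused whole. The fingers move at their own pace and stop on an object; "grip_force" is the grip in N (left out, the last holds). Time passes only in rows, so rows that do not move let the fingers close. It gives the time, the measured TCP pose, the force, the opening and the grip force at its end, in the units of the state.
- observe(): the state, without advancing time (a new reading comes with each control period).
- read_camera(name): name is "side" or "top"; returns (picture, depth): 400x640x3 uint8, red, green, blue; 400x640 float32, m along the optical axis (not along the pixel's ray), 0 where there is no reading.
- calibration(name): a dict with "intrinsics" (3x3 intrinsics, pixels), "world_to_cam" (4x4, takes a point from world to camera coordinates). Camera axes: x right, y up, looking along -z (the intrinsics and any distortion apply to the point x, -y, -z); pixel columns grow to the right and rows downward; lengths in m; the calibration is good to about 2 mm. A picture is of the moment at which its call begins. calibration takes no time and is no camera call.
- hand_in(): hands the job in; it is judged then, once.
The state is a dict: "time": time; "qpos": joint angles; "qvel": joint speeds; "joint_efforts": joint torques, N m; "tool_pos": TCP position; "tool_rot": TCP orientation; "contact_force": force on the tool from outside, world axes, zero at the start; "torque": the same for the moment, N m; "opening": finger opening in m; "grip_force": force on a finger pad.
Only numpy, scipy, OpenCV 4.12 (cv2) and the standard library are available. Lean on these libraries where they do the work, as an engineer would, in place of code of your own. Each camera call takes 0.05 s, during which the arm holds its last target. There are 200 camera calls.

## Task

The orange varnish brush has been shoved under the low wine-red stand with only the end of its handle sticking out: draw it out, lay it flat on the open table clear of the stand and let go of it. Then take it up again and press its handle down into the two white forks of the drying rack, bristles over the white drip tray, until it is fully home in both forks and the sprung blue jaw has snapped shut over it; let go and leave it there. Do not knock about the bowl, the green jar, the tape or the flowered drawer.

Things in the scene. Friction and masses are not known exactly. Their poses are not given: they have to be found in the camera images.
- brush: Flat varnish brush, 201 mm long, 90 g, lying flat. Round orange handle 18 mm thick, 126 mm long, then a steel ferrule 36 wide, 18 thick, 30 long, then stiff dark bristles 38 wide, 14 thick, 45 long. Origin on the handle's axis 65 mm from the butt, where to hold it for clipping (9 mm above the table when it lies flat); x runs to the bristles, z is normal to their flat side.
- brush_butt (a point): Butt end of the handle (yellow band), on its axis, 65 mm behind the brush's origin. At the start 34 to 42 mm of the handle stick out of the stand's open front.
- brush_tip (a point): Tip of the bristles, on the brush's axis (136 mm ahead of the brush's origin)
- stand: Low wine-red stand fixed to the table: roof 190 mm (x) by 140 mm (y), underside 42 mm and top 52 mm above the table; sides and back closed, no floor, open only at its front, the face at x = -95 mm with a brass edge. Origin on the table under its middle. A small green jar stands on its rear part.
- rack: Drying rack, fixed. Plywood base 10 mm thick, x -85 to 145, y -45 to 45 mm. Origin on the table midway between two white forks, each 12 mm thick in x, at x = -43 and 43 mm (74 mm clear between). x is the way a clipped brush points, butt to bristles. 150 mm tall end board, inner face at x = -75 mm. White drip tray, 22 mm high, at x = 72 to 142 mm.
- rack_seat (a point): Where the brush's origin ends up: on the seated handle's axis, midway between the forks, 85 mm above the table. The slot of the forks runs along the rack's x, is 22 mm wide and open upwards.
- rack_mouth (a point): Top of the mouth of the forks, 115 mm above the table, midway between the forks. Fixed prongs (inner face at rack y = -11 mm) reach this height, flared outwards. Facing them hang the jaw's sloping noses, from y = 15 mm, z = 118 mm down to y = 3 mm, z = 96.5 mm. A handle pushed straight down here with some 5 to 15 N forces the jaw aside.
- jaw (a joint): Blue sprung jaw with one arm at each fork, on a common spindle low on the rack's +y side (y = 8, z = 40 mm): 0 = shut, grows in rad as it is pushed open (to 0.45); the handle needs about 0.1 to pass, then a spring shuts the jaw over it.
- bowl: White plastic bowl, 110 mm across, 48 mm high; bystander; origin under its middle
- green_jar: Small green paint jar, 48 mm across, 60 mm high, standing on the stand; bystander; origin under its middle
- tape: Roll of tape lying flat, 90 mm across, 25 mm high; bystander; origin under its middle
- drawer: Small grey drawer painted with a pink flower, 100 by 150 mm, 90 mm high, with a brass pull on its top; bystander; origin under its middle
Mind the look-alikes: they are no part of the job. What is meant by the brush is not turquoise, and is the larger of those in its own colour.

How it is judged:
By the outcome, as a careful person would: the job done as asked, in the order asked, and still so for the second after the job is handed in, with the robot touching nothing.
It also fails if it takes over 54 s, if anything falls off the work surface, if the arm or the gripper's body presses on something with over 40 N, if the wrist force passes 120 N, or if a joint passes its speed limit or range.

## Working session

There is one attempt and no reset: what is moved stays moved. The work goes in short steps, Python scripts to look and compute and a tool call to move; the robot and the scene stay as the last step left them, time stands still between calls to the robot, and variables do not carry over. Pictures are saved under pics/ and viewed, at most 10 in all, crops included, and the job is handed in when it is done.

Besides the shell and the picture viewer there is one more tool, called after "Request:" as a command line: name --pt "numbers of a row" for each row, then --argument value for the rest. send_rows: Moves the arm, as the interface text tells. Its arguments: {"type":"object","properties":{"targets":{"type":"array","items":{"type":"array","items":{"type":"number"}}},"grip_force":{"type":"number"}},"required":["targets"]}

```bash
mkdir -p pics; cat > h.py <<'E'
import numpy as np, cv2
from cell import *
def shot(n,save=None):
    p,d=read_camera(n); np.savez(f'{n}.npz',p=p,d=d)
    if save: cv2.imwrite(f'pics/{save}.png',p[:,:,::-1])
    return p,d
def world(n,u,v,z=None,d=None):
    c=calibration(n);K=np.array(c['intrinsics']);T=np.linalg.inv(np.array(c['world_to_cam']))
    dist=c.get('distortion')
    if dist is not None:
        q=cv2.undistortPoints(np.array([[[u,v]]],float),K,np.array(dist,float))[0,0]
    else: q=[(u-K[0,2])/K[0,0],(v-K[1,2])/K[1,1]]
    r=T[:3,:3]@np.array([q[0],-q[1],-1]);o=T[:3,3]
    if z is not None: s=(z-o[2])/r[2]
    else: s=d
    return o+s*r
E
python3 - <<'E'
from h import *
shot('top','top0');shot('side','side0')
s=observe();print(s)
for n in('top','side'):
    c=calibration(n);print(n,c.keys(),c['intrinsics'],np.linalg.inv(c['world_to_cam'])[:3].round(3))
print(tcp_to_grasp)
E
```

```text
{'time': 0.1, 'qpos': array([-1.44196590e+00,  3.42632635e-01,  1.52487627e+00, -1.33292266e-05,
        1.27538980e+00, -1.46002488e-01]), 'qvel': array([ 0.00112717, -0.00159102, -0.00214414, -0.00094725,  0.00089761,
        0.00013662]), 'joint_efforts': array([ 1.96797722e-03, -4.32003093e+01, -2.44693834e+01,  7.19947438e-02,
        5.26457315e-02, -5.33384639e-05]), 'tool_pos': array([ 0.14244982, -0.50495195,  0.22614083]), 'tool_rot': array([-3.14029864e+00, -1.77399174e-04,  2.74836689e-01]), 'contact_force': array([ 0.16465533, -0.22677761,  0.05388792]), 'torque': array([0.0221493 , 0.0023289 , 0.00849646]), 'grip_force': 0.0, 'opening': 0.09152056897486884}
top dict_keys(['intrinsics', 'world_to_cam']) [[394.55225947   0.         323.98993651]
 [  0.         394.55225947 199.4047172 ]
 [  0.           0.           1.        ]] [[-1.50e-02  9.89e-01 -1.48e-01  3.76e-01]
 [-1.00e+00 -1.50e-02  1.00e-03  6.10e-02]
 [-1.00e-03  1.48e-01  9.89e-01  1.01e+00]]
side dict_keys(['intrinsics', 'world_to_cam']) [[479.06989292   0.         320.20486175]
 [  0.         479.06989292 201.14673517]
 [  0.           0.           1.        ]] [[ 0.996  0.062 -0.07   0.427]
 [-0.094  0.697 -0.711 -0.788]
 [ 0.005  0.715  0.699  0.931]]
0.0188
```

View pics/top0.png

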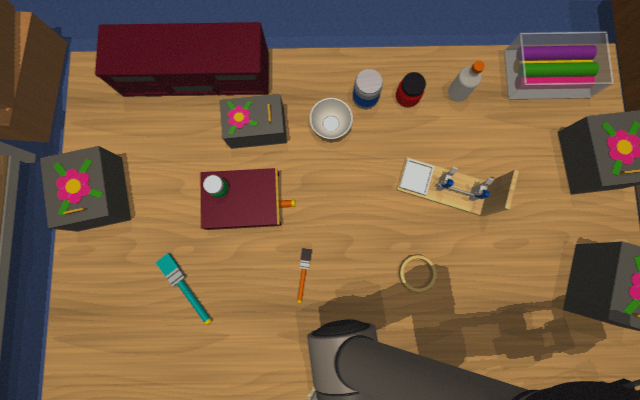

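View pics/side0.png

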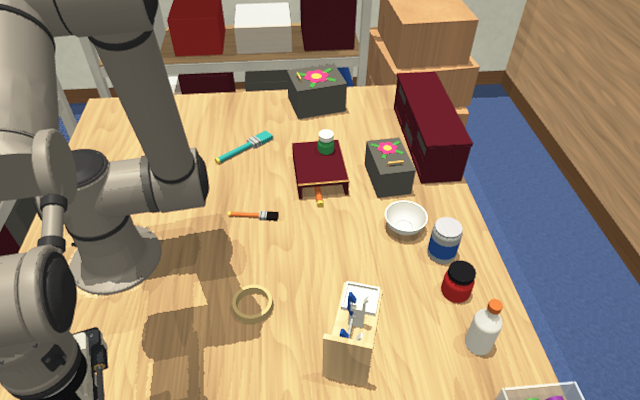

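Candidates for the brush: an orange handle end at the stand front (top 288,203; side 319,198), a small orange brush in the open (top 304,275), and a turquoise one (top 185,288). I choose the one under the wine-red stand. The bowl is at top (331,118), the tape at (417,272), the rack at (455,187) with its tray at the left end, and the flowered drawer at (253,120). Next is a close crop to check the choice.

```bash
python3 - <<'E'
from h import *
p=np.load('top.npz')['p'][:,:,::-1]; s=np.load('side.npz')['p'][:,:,::-1]
a=cv2.resize(p[160:240,195:305],None,fx=7,fy=7,interpolation=cv2.INTER_CUBIC)
cv2.imwrite('pics/c1.png',a)
b=cv2.resize(p[150:220,392:522],None,fx=6,fy=6,interpolation=cv2.INTER_CUBIC)
cv2.imwrite('pics/c2.png',b)
E
```

```text
(no output)
```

View pics/c1.png

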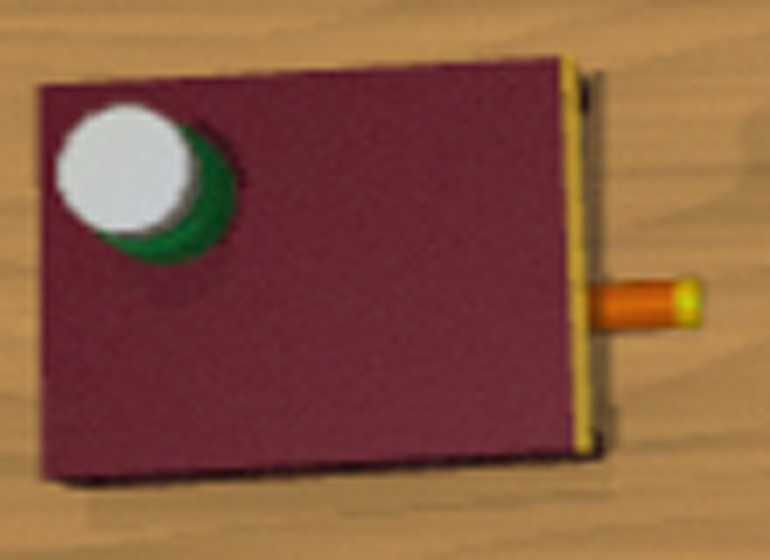

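View pics/c2.png

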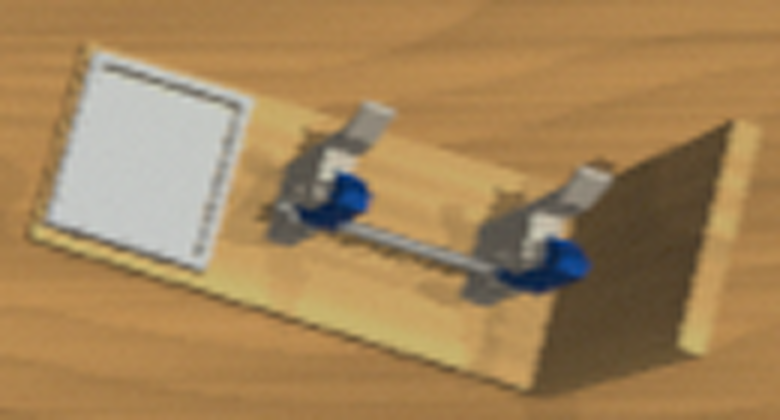

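Crop 1 confirms it: a thick orange handle with a yellow butt, ending at (295.4,203.3) and leaving the stand at about (279.5,204). Crop 2 shows the rack: tray at the left (the bristle end), end board at the right with its inner top edge from (514,169.5) to (505,207.5), and the blue jaw arms on the near side.

```bash
python3 - <<'E'
from h import *
def c1(u,v):return ((u+.5)/7-.5+195,(v+.5)/7-.5+160)
def c2(u,v):return ((u+.5)/6-.5+392,(v+.5)/6-.5+150)
W=lambda uv,z:world('top',*uv,z=z).round(4)
print('butt',W(c1(703,303),.012),'axis',W(c1(600,308.5),.012),W(c1(690,304),.012))
R=[W(c1(*q),.052) for q in((40,87),(567,57),(592,452),(43,478))];print('roof',*R)
for l,q,z in (('boardtop',(735,120),.15),('',(680,348),.15),('',(760,128),.15),('',(708,352),.15),('base bl',(32,236),.01),('tl',(86,47),.01),('br',(530,388),.01),('tray',(97,53),.022),('',(252,100),.022),('',(206,270),.022),('',(45,222),.022)): print(l,W(c2(*q),z))
# depth cloud of the rack forks, jaw from both cams
for n in('top','side'):
    f=np.load(n+'.npz');d=f['d'];p=f['p'].astype(int)
    v,u=np.mgrid[:400,:640];c=calibration(n);K=c['intrinsics'];T=np.linalg.inv(c['world_to_cam'])
    P=np.stack([(u-K[0,2])/K[0,0]*d,-(v-K[1,2])/K[1,1]*d,-d],-1)@T[:3,:3].T+T[:3,3]
    np.save(n+'_P.npy',P)
    lo=(P[...,0]>.25)&(P[...,0]<.55)&(P[...,1]>-.5)&(P[...,1]<-.1)&(d>0)
    m=lo&(P[...,2]>.135)&(P[...,2]<.16)
    print(n,'board',m.sum(),P[m].mean(0).round(4))
    blue=lo&(p[...,2]>p[...,0]+50)&(P[...,2]>.09)
    k,L,st,ce=cv2.connectedComponentsWithStats(blue.astype(np.uint8))
    for i in range(1,k):print('blue',st[i],P[L==i].mean(0).round(4),P[L==i][:,2].max().round(3))
    z=P[178:190,278:296][...,2] if 0 else 0
E
```

```text
butt [0.5172 0.134  0.012 ] axis [0.5157 0.1716 0.012 ] [0.5169 0.1388 0.012 ]
roof [0.5923 0.3659 0.052 ] [0.6004 0.1791 0.052 ] [0.4598 0.1699 0.052 ] [0.4535 0.3605 0.052 ]
boardtop [ 0.5652 -0.3645  0.15  ]
 [ 0.4802 -0.3371  0.15  ]
 [ 0.562  -0.3736  0.15  ]
 [ 0.4786 -0.3472  0.15  ]
base bl [ 0.5498 -0.1282  0.01  ]
tl [ 0.6326 -0.1551  0.01  ]
br [ 0.4811 -0.3368  0.01  ]
tray [ 0.6268 -0.1571  0.022 ]
 [ 0.6052 -0.2224  0.022 ]
 [ 0.532  -0.1988  0.022 ]
 [ 0.5536 -0.1317  0.022 ]
top board 241 [ 0.513  -0.3496  0.147 ]
blue [445 181   8   6  28] [ 0.544  -0.2304  0.1113] 0.119
blue [480 190  10   7  38] [ 0.5187 -0.3127  0.1096] 0.12
side board 389 [ 0.5135 -0.356   0.1466]
blue [348 292   6  12  53] [ 0.5442 -0.2377  0.109 ] 0.119
blue [340 329   9   9  52] [ 0.52   -0.3179  0.1108] 0.12
```

Request:
send_rows --pt "1 0.023 0.041 0 0.083" --pt "1 0.023 0.041 0 0.083" --pt "1 0.023 0.041 0 0.083" --pt "1 0.023 0.041 0 0.083" --pt "1 0.023 0.041 0 0.083" --grip_force 20

```text
time: 0.6
tool_pos: [0.2578, -0.2984, 0.2265]
tool_rot: [-3.141, -0.0, 0.693]
contact_force: [0.6, -1.0, -0.0]
opening: 0.0917
grip_force: 0.0
```

Request:
send_rows --pt "1 0.023 0.041 0 0.083" --pt "1 0.023 0.041 0 0.083" --pt "1 0.023 0.041 0 0.083" --pt "1 0.023 0.041 0 0.083" --pt "1 0.023 0.041 0 0.083"

```text
time: 1.1
tool_pos: [0.3729, -0.0934, 0.2267]
tool_rot: [3.141, 0.0, 1.108]
contact_force: [0.7, -0.4, 0.6]
opening: 0.0917
grip_force: 0.0
```

Request:
send_rows --pt "1 0.023 0.041 0 0.083" --pt "1 0.023 0.041 0 0.083" --pt "1 0.023 0.041 0 0.083" --pt "1 0.023 0.041 0 0.083" --pt "1 0.023 0.041 0 0.083"

```text
time: 1.6
tool_pos: [0.4879, 0.1117, 0.2265]
tool_rot: [-3.141, 0.0, 1.524]
contact_force: [1.3, -0.4, 0.1]
opening: 0.0919
grip_force: 0.0
```

Request:
send_rows --pt "1 0.023 0.041 0 0.083" --pt "1 0 0 -0.04 0" --pt "1 0 0 -0.04 0" --pt "1 0 0 -0.04 0" --pt "1 0 0 0 0"

```text
time: 2.1
tool_pos: [0.5066, 0.1503, 0.1018]
tool_rot: [-3.13, 0.001, 1.603]
contact_force: [-0.1, -0.1, 0.6]
opening: 0.092
grip_force: 0.0
```

Request:
send_rows --pt "1 0.0095 0.002 -0.03 0" --pt "1 0 0 -0.03 0" --pt "1 0 0 -0.03 0" --pt "1 0 0 -0.007 0" --pt "1 0 0 0 0"

```text
time: 2.6
tool_pos: [0.5203, 0.1526, 0.0103]
tool_rot: [-3.141, 0.0, 1.603]
contact_force: [1.1, 0.5, 0.2]
opening: 0.092
grip_force: 0.0
```

```bash
python3 - <<'E'
from h import *
a,_=shot('top');b,_=shot('side')
A=cv2.resize(a[160:240,235:335,::-1],None,fx=5,fy=5,interpolation=2)
B=cv2.resize(b[140:240,260:385,::-1],None,fx=5,fy=5,interpolation=2)[:,:]
cv2.imwrite('pics/g1.png',B)
E
```

```text
(no output)
```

View pics/g1.png

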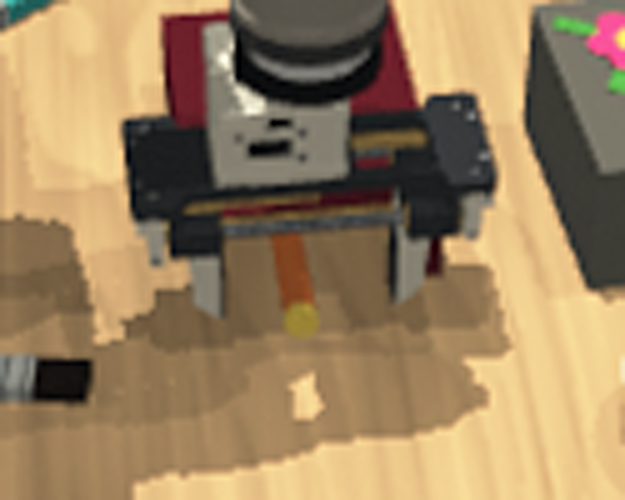

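The picture shows the handle (butt at crop 302,320) lying between the open fingers and clear of the stand. I lower a little and close.

Request:
send_rows --pt "1 -0.003 0 -0.006 0" --pt "0 0 0 0 0" --pt "0 0 0 0 0" --pt "0 0 0 0 0" --pt "0 0 0 0 0" --grip_force 20

```text
time: 3.2
tool_pos: [0.5171, 0.1527, 0.004]
tool_rot: [3.141, -0.0, 1.603]
contact_force: [0.0, -1.4, -0.2]
opening: 0.0641
grip_force: 0.0
```

Request:
send_rows --pt "0 0 0 0 0" --pt "0 0 0 0 0" --pt "0 0 0 0 0"

```text
time: 3.5
tool_pos: [0.517, 0.1527, 0.0037]
tool_rot: [3.142, 0.0, 1.603]
contact_force: [-0.6, -0.0, -1.8]
opening: 0.0403
grip_force: 0.0
```

Request:
send_rows --pt "0 0 0 0 0" --pt "0 0 0 0 0" --pt "0 0 0 0 0" --pt "0 0 0 0 0" --pt "0 0 0 0 0"

```text
time: 4.0
tool_pos: [0.5169, 0.1527, 0.0037]
tool_rot: [-3.141, 0.0, 1.603]
contact_force: [0.4, -0.1, -0.4]
opening: 0.0174
grip_force: 20.0
```

Request:
send_rows --pt "0 0 -0.01 0 0" --pt "0 0.001 -0.02 0 0" --pt "0 0.001 -0.02 0 0" --pt "0 0.001 -0.02 0 0" --pt "0 0.001 -0.02 0 0"

```text
time: 4.5
tool_pos: [0.5209, 0.0613, 0.0037]
tool_rot: [3.142, 0.0, 1.603]
contact_force: [0.0, 0.6, 0.3]
opening: 0.0175
grip_force: 20.0
```

Request:
send_rows --pt "0 0 -0.02 0 0" --pt "0 0.001 -0.02 0 0" --pt "0 0.001 -0.02 0 0" --pt "0 0.001 -0.02 0 0" --pt "0 0 -0.02 0 0"

```text
time: 5.0
tool_pos: [0.5238, -0.0387, 0.0037]
tool_rot: [3.141, 0.0, 1.602]
contact_force: [0.0, 1.2, 0.4]
opening: 0.0173
grip_force: 20.0
```

Request:
send_rows --pt "0 -0.01 -0.02 0 0" --pt "0 -0.015 -0.015 0 0" --pt "0 -0.01 -0.01 0 0" --pt "0 0 0 0 0" --pt "0 0 0 0 0"

```text
time: 5.5
tool_pos: [0.4891, -0.0825, 0.0039]
tool_rot: [3.141, 0.0, 1.602]
contact_force: [-0.3, -0.5, -1.8]
opening: 0.0173
grip_force: 20.0
```

```bash
python3 - <<'E'
from h import *
a,_=shot('top');b,_=shot('side')
A=cv2.resize(a[150:270,190:390,::-1],None,fx=3.5,fy=3.5,interpolation=2)
cv2.imwrite('pics/p1.png',A)
print(observe()['tool_pos'],observe()['contact_force'])
E
```

```text
[ 0.48949804 -0.08193804  0.00380114] [ 1.09495773 -0.87785955  0.18849428]
```

View pics/p1.png

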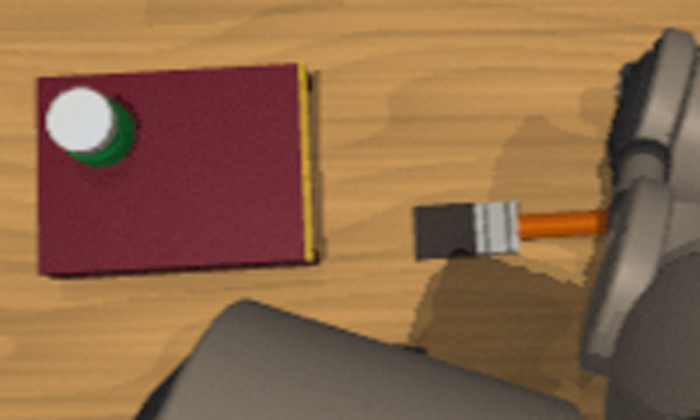

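The brush is out and flat, with its tip at crop (415,233), the ferrule/handle joint at (519,226) and a clear gap to the stand. I let go.

Request:
send_rows --pt "0.6 0 0 0 0" --pt "0.6 0 0 0 0" --pt "0.6 0 0 0 0" --pt "0.6 0 0 0 0" --pt "0.6 0 0 0 0"

```text
time: 6.1
tool_pos: [0.489, -0.0822, 0.0037]
tool_rot: [3.141, 0.0, 1.603]
contact_force: [0.3, 0.2, 0.4]
opening: 0.0524
grip_force: 0.0
```

Request:
send_rows --pt "0.6 0 0 0.02 0" --pt "0.6 0 0 0.03 0" --pt "0.6 0 0 0.04 0" --pt "0.6 0 0 0.04 0" --pt "0.6 0 0 0 0"

```text
time: 6.6
tool_pos: [0.492, -0.0832, 0.1388]
tool_rot: [3.132, 0.004, 1.603]
contact_force: [0.6, -0.2, -0.1]
opening: 0.0551
grip_force: 0.0
```

```bash
python3 - <<'E'
from h import *
c=lambda u,v:((u+.5)/3.5-.5+190,(v+.5)/3.5-.5+150)
for q,z in(((415,233),.009),((519,228),.012),((600,223),.014)):print(world('top',*c(*q),z=z).round(4))
b,d=shot('side');a,_=shot('top')
# orange pixels in the side view
h=cv2.cvtColor(b,cv2.COLOR_RGB2HSV);m=((h[...,0]>4)&(h[...,0]<14)&(h[...,1]>190)&(h[...,2]>90)).astype(np.uint8)
k,L,st,ce=cv2.connectedComponentsWithStats(m)
for i in range(1,k):
    if st[i,4]>30:print(st[i],ce[i].round(1),world('side',*ce[i],z=.014).round(4))
h=cv2.cvtColor(a,cv2.COLOR_RGB2HSV);m=((h[...,0]>4)&(h[...,0]<14)&(h[...,1]>190)&(h[...,2]>90)).astype(np.uint8)
k,L,st,ce=cv2.connectedComponentsWithStats(m)
for i in range(1,k):
    if st[i,4]>10:print('top',st[i],ce[i].round(1),world('top',*ce[i],z=.014).round(4))
cv2.imwrite('pics/r1.png',cv2.resize(b[150:290,230:430,::-1],None,fx=3.5,fy=3.5,interpolation=2))
E
```

```text
[0.4827 0.1007 0.009 ]
[0.4849 0.025  0.012 ]
[ 0.4875 -0.0338  0.014 ]
top [472  61  12  12  99] [477.7  66.4] [ 0.8797 -0.3586  0.014 ]
top [338 210  31   8 151] [353.  213.3] [ 0.4879 -0.0133  0.014 ]
top [298 269   8  31 115] [301.5 283.2] [0.3159 0.1185 0.014 ]
```

View pics/r1.png

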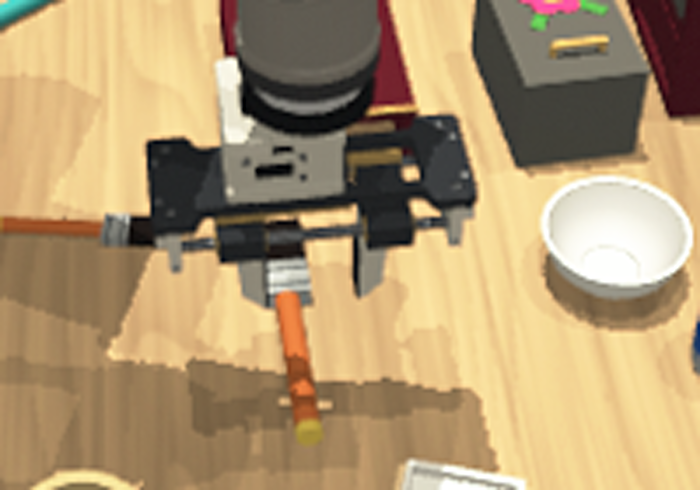

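The brush lies free and flat, with its butt at crop (309,433) and the handle/ferrule joint at (288,294). Next I regrasp at its origin, about (0.4875, -0.0355), yaw 92°.

Request:
send_rows --pt "0.6 -0.001 0.025 0 0" --pt "0.6 0 0.022 0 0" --pt "0.6 0 0 -0.04 0" --pt "0.6 0 0 -0.04 0" --pt "0.6 0 0 -0.03 0"

```text
time: 7.2
tool_pos: [0.4858, -0.0346, 0.0204]
tool_rot: [-3.137, -0.001, 1.603]
contact_force: [-0.1, 0.5, -0.4]
opening: 0.0553
grip_force: 0.0
```

Request:
send_rows --pt "0.6 0 0 -0.015 0" --pt "0.6 0 0 -0.006 0" --pt "0.6 0 0 0 0" --pt "0 0 0 0 0" --pt "0 0 0 0 0" --grip_force 50

```text
time: 7.7
tool_pos: [0.488, -0.0353, 0.0027]
tool_rot: [3.141, 0.0, 1.603]
contact_force: [0.1, 0.1, -0.0]
opening: 0.0437
grip_force: 0.0
```

Request:
send_rows --pt "0 0 0 0 0" --pt "0 0 0 0 0" --pt "0 0 0 0 0" --pt "0 0 0 0 0" --pt "0 0 0 0 0"

```text
time: 8.2
tool_pos: [0.4881, -0.0353, 0.0029]
tool_rot: [3.141, 0.0, 1.603]
contact_force: [-0.1, -0.6, 1.6]
opening: 0.0167
grip_force: 50.0
```

Request:
send_rows --pt "0 0 0 0.02 0" --pt "0 0 0 0.04 0" --pt "0 0 0 0.04 0" --pt "0 0 0 0.04 0" --pt "0 0 0 0.03 0"

```text
time: 8.7
tool_pos: [0.4883, -0.0353, 0.1752]
tool_rot: [3.139, 0.001, 1.603]
contact_force: [0.4, 0.4, -1.4]
opening: 0.0167
grip_force: 50.0
```

Request:
send_rows --pt "0 0.01 -0.03 0 -0.05" --pt "0 0.01 -0.04 0 -0.06" --pt "0 0.01 -0.04 0 -0.06" --pt "0 0.01 -0.04 0 -0.06" --pt "0 0.01 -0.04 0 -0.06"

```text
time: 9.2
tool_pos: [0.538, -0.2268, 0.1725]
tool_rot: [-3.141, -0.0, 1.31]
contact_force: [0.4, -0.3, -1.0]
opening: 0.0164
grip_force: 50.0
```

Request:
send_rows --pt "0 0.006 -0.04 0 -0.059" --pt "0 0.002 -0.014 0 0" --pt "0 0 0 0 0" --pt "0 0 0 0 0" --pt "0 0 0 0 0"

```text
time: 9.7
tool_pos: [0.5459, -0.2775, 0.1728]
tool_rot: [-3.141, -0.001, 1.256]
contact_force: [0.3, -0.4, -0.7]
opening: 0.017
grip_force: 50.0
```

```bash
python3 - <<'E'
from h import *
b,d=shot('side');a,_=shot('top');print(observe()['tool_pos'],observe()['tool_rot'],observe()['contact_force'])
A=cv2.resize(a[125:225,385:525,::-1],None,fx=4.2,fy=4.2,interpolation=2)
B=cv2.resize(b[220:380,280:420,::-1],None,fx=3.7,fy=3.7,interpolation=2)
B=cv2.resize(b[250:370,310:400,::-1],None,fx=5,fy=5,interpolation=2)
H=600;out=np.zeros((H,800,3),np.uint8)
A=cv2.resize(a[150:220,395:515,::-1],(430,251),interpolation=2);B=cv2.resize(b[240:390,305:397,::-1],(368,600),interpolation=2)
out[:251,:430]=A;out[:,432:]=B
cv2.imwrite('pics/m1.png',out)
E
```

```text
[ 0.54607862 -0.27775946  0.17304543] [ 3.14156026e+00 -2.07706630e-04  1.25576005e+00] [-0.6930981   0.38828228 -1.15221832]
```

View pics/m1.png

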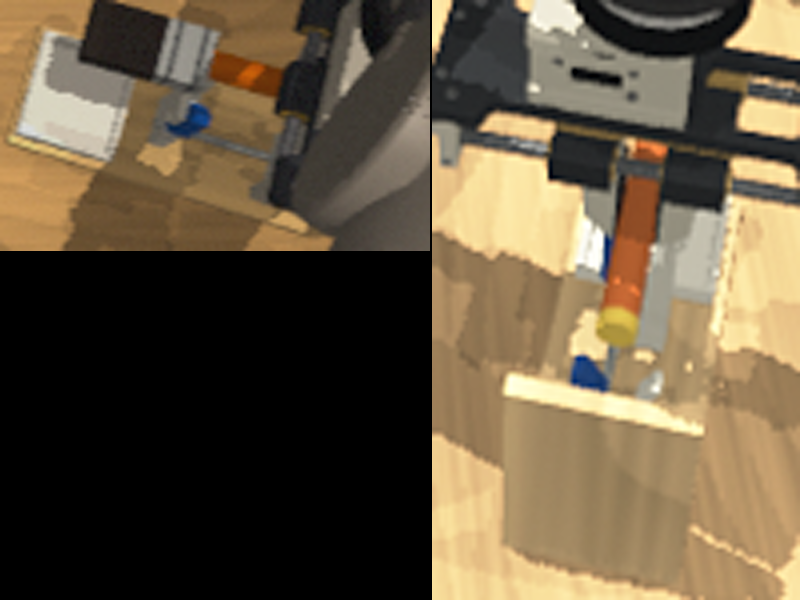

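```bash
python3 - <<'E'
from h import *
print('butt',world('side',351.2,321.5,z=.179).round(4),'exp .526 -.3396')
for z in(.17,.179,.19):print('tip',z,world('top',395+92/3.583,150+35/3.583,z=z).round(4),'exp .588 -.1486')
f=observe();th=1.254;O=np.array([.5462,-.2795])
for n in('top','side'):
    P=np.load(n+'_P.npy').reshape(-1,3);q=P[:,:2]-O
    x=q@[np.cos(th),np.sin(th)];y=q@[-np.sin(th),np.cos(th)];z=P[:,2]
    for s in(-43,43):
        m=(abs(x*1e3-s)<14)&(abs(y)<.06)&(z>.08)&(z<.125)
        k=np.argsort(y[m]);print(n,s,[(int(a),int(b),int(c)) for a,b,c in zip(x[m][k]*1e3,y[m][k]*1e3,z[m][k]*1e3)][::4])
E
```

```text
butt [ 0.5289 -0.335   0.179 ] exp .526 -.3396
tip 0.17 [ 0.5858 -0.1526  0.17  ] exp .588 -.1486
tip 0.179 [ 0.5835 -0.1503  0.179 ] exp .588 -.1486
tip 0.19 [ 0.5807 -0.1475  0.19  ] exp .588 -.1486
top -43 [(-40, -21, 115), (-35, -19, 115), (-45, -18, 111), (-36, -17, 103), (-36, -16, 109), (-43, -15, 110), (-35, -14, 91), (-40, -14, 102), (-41, -13, 105), (-43, -12, 100), (-47, -11, 99), (-38, -10, 102), (-35, -10, 98), (-38, -10, 92), (-35, 4, 102), (-45, 6, 102), (-36, 9, 101), (-36, 11, 97), (-39, 13, 114), (-36, 13, 111), (-35, 15, 119), (-46, 16, 116), (-38, 16, 118), (-35, 17, 91), (-36, 18, 84), (-41, 19, 113), (-39, 20, 82), (-38, 20, 110), (-43, 20, 91), (-43, 20, 108), (-46, 21, 114), (-44, 21, 84)]
top 43 [(45, -22, 112), (42, -20, 115), (47, -18, 115), (38, -17, 110), (40, -16, 111), (50, -15, 91), (42, -15, 104), (48, -14, 100), (41, -13, 102), (38, -12, 100), (47, -11, 91), (39, -11, 91), (43, -11, 88), (49, -10, 82), (46, 5, 102), (44, 8, 106), (49, 10, 109), (48, 12, 84), (50, 14, 114), (45, 15, 116), (49, 16, 91), (45, 18, 116), (49, 19, 116), (42, 19, 116), (43,
[... 373 characters left out ...]
-47, 13, 112), (-40, 14, 115), (-39, 15, 116), (-44, 16, 116), (-48, 16, 105), (-42, 18, 112), (-40, 18, 116), (-44, 20, 116)]
side 43 [(41, -22, 112), (36, -21, 112), (45, -20, 113), (37, -19, 114), (37, -18, 103), (35, -17, 87), (42, -16, 109), (35, -16, 105), (36, -15, 85), (43, -14, 107), (34, -14, 106), (41, -13, 102), (36, -12, 95), (42, -11, 97), (45, 3, 98), (38, 4, 100), (37, 6, 95), (37, 6, 105), (44, 8, 109), (35, 8, 111), (38, 9, 81), (44, 10, 112), (46, 10, 112), (35, 11, 81), (42, 12, 114), (43, 12, 115), (37, 12, 107), (39, 13, 117), (45, 14, 116), (36, 15, 114), (37, 15, 80), (41, 16, 117), (37, 16, 98), (35, 17, 115), (36, 17, 85), (38, 18, 85), (36, 18, 102), (47, 19, 114)]
```

The rack estimate agrees with the depth cloud: prongs at y = -11 and noses at 3 to 15 mm at both forks. The brush is over the mouth with its bristles over the tray. I press down.

Request:
send_rows --pt "0 -0.0005 -0.0015 -0.02 0" --pt "0 0 0 -0.02 0" --pt "0 0 0 -0.01 0" --pt "0 0 0 -0.005 0" --pt "0 0 0 -0.005 0"

```text
time: 10.3
tool_pos: [0.5459, -0.2806, 0.1131]
tool_rot: [3.141, 0.0, 1.254]
contact_force: [-0.3, 0.2, -0.2]
opening: 0.0166
grip_force: 50.0
```

Request:
send_rows --pt "0 0 0 -0.005 0" --pt "0 0 0 -0.005 0" --pt "0 0 0 -0.005 0" --pt "0 0 0 0 0"

```text
time: 10.7
tool_pos: [0.5468, -0.2815, 0.0987]
tool_rot: [3.138, 0.001, 1.254]
contact_force: [2.7, -0.9, 1.3]
opening: 0.0166
grip_force: 50.0
```

Request:
send_rows --pt "0 0 0 -0.004 0" --pt "0 0 0 -0.004 0" --pt "0 0 0 -0.004 0" --pt "0 0 0 0 0"

```text
time: 11.1
tool_pos: [0.5447, -0.2804, 0.0843]
tool_rot: [-3.139, -0.0, 1.254]
contact_force: [3.2, -1.3, -3.9]
opening: 0.0167
grip_force: 50.0
```

Request:
send_rows --pt "0 0 0 -0.004 0" --pt "0 0 0 -0.003 0" --pt "0 0 0 0 0"

```text
time: 11.4
tool_pos: [0.5447, -0.2805, 0.0788]
tool_rot: [-3.14, -0.0, 1.254]
contact_force: [-0.6, 0.4, 3.8]
opening: 0.0167
grip_force: 50.0
```

Request:
send_rows --pt "0 0 0 -0.0015 0" --pt "0 0 0 0 0"

```text
time: 11.6
tool_pos: [0.5448, -0.2805, 0.0787]
tool_rot: [-3.141, 0.0, 1.254]
contact_force: [-5.9, 3.2, 13.1]
opening: 0.0165
grip_force: 50.0
```

```bash
python3 -c "
from cell import *;s=observe();print(s['tool_pos'],s['tool_rot'],s['contact_force'],s['torque'])"
```

```text
[ 0.54476694 -0.28050763  0.07867062] [-3.14056687e+00  1.09979134e-04  1.25401269e+00] [-5.8940684   3.15338144 13.09687148] [ 0.40537794  0.72180306 -0.0129886 ]
```

Request:
send_rows --pt "0.45 0 0 0 0" --pt "0.45 0 0 0 0" --pt "0.45 0 0 0 0" --pt "0.45 0 0 0 0"

```text
time: 12.0
tool_pos: [0.5453, -0.2807, 0.0768]
tool_rot: [-3.141, -0.0, 1.254]
contact_force: [0.6, -0.4, -0.6]
opening: 0.0405
grip_force: 0.0
```

Request:
send_rows --pt "0.45 0 0 0.005 0" --pt "0.45 0 0 0.02 0" --pt "0.45 0 0 0.04 0" --pt "0.45 0 0 0.05 0" --pt "0.45 0 0 0.05 0"

```text
time: 12.5
tool_pos: [0.5451, -0.2806, 0.244]
tool_rot: [-3.141, -0.0, 1.254]
contact_force: [1.2, 0.2, 0.0]
opening: 0.0412
grip_force: 0.0
```

Request:
send_rows --pt "0.45 -0.03 0.04 0 0" --pt "0.45 -0.03 0.04 0 0" --pt "0.45 -0.03 0.04 0 0" --pt "0.45 -0.03 0.04 0 0" --pt "0.45 0 0.04 0 0"

```text
time: 13.0
tool_pos: [0.4222, -0.0793, 0.2426]
tool_rot: [-3.141, 0.0, 1.252]
contact_force: [1.6, -0.1, 0.2]
opening: 0.0412
grip_force: 0.0
```

Request:
send_rows --pt "0.45 0 0.04 0 0" --pt "0.45 0 0.04 0 0" --pt "0.45 0 0.03 0 0" --pt "0.45 0 0 0 0" --pt "0.45 0 0 0 0"

```text
time: 13.5
tool_pos: [0.4255, 0.0294, 0.2425]
tool_rot: [3.141, 0.0, 1.256]
contact_force: [0.1, -0.1, 0.7]
opening: 0.0415
grip_force: 0.0
```

```bash
python3 - <<'E'
from h import *
b,d=shot('side');a,e=shot('top')
out=np.zeros((600,800,3),np.uint8)
out[:251,:430]=cv2.resize(a[150:220,395:515,::-1],(430,251),interpolation=2)
out[:,432:]=cv2.resize(b[240:390,305:397,::-1],(368,600),interpolation=2)
out[260:529,:430]=cv2.resize(a[:,:,::-1],(430,269),interpolation=cv2.INTER_AREA)
cv2.imwrite('pics/f1.png',out)
th=1.254;O=np.array([.5462,-.2795])
for n,f,D in(('top',a,e),('side',b,d)):
    v,u=np.mgrid[:400,:640];c=calibration(n);K=c['intrinsics'];T=np.linalg.inv(c['world_to_cam'])
    P=np.stack([(u-K[0,2])/K[0,0]*D,-(v-K[1,2])/K[1,1]*D,-D],-1)@T[:3,:3].T+T[:3,3]
    q=P[...,:2]-O;x=q@[np.cos(th),np.sin(th)];y=q@[-np.sin(th),np.cos(th)]
    h=cv2.cvtColor(f,cv2.COLOR_RGB2HSV);m=(h[...,0]>3)&(h[...,0]<15)&(h[...,1]>180)&(abs(x)<.07)&(abs(y)<.03)&(P[...,2]>.06)
    for lo in range(-65,60,15):
        k=m&(x*1e3>lo)&(x*1e3<lo+15)
        if k.sum()>4:print(n,lo,k.sum(),'y',(np.median(y[k])*1e3).round(1),'ztop',(np.percentile(P[k][:,2],90)*1e3).round(1))
    bl=(f[...,2].astype(int)>f[...,0]+50)&(abs(x)<.06)&(abs(y)<.04)&(P[...,2]>.09)
    print('jaw blue y min/max',np.percentile(y[bl],[5,50,95]).round(4))
E
```

```text
top -65 9 y -2.5 ztop 95.1
top -50 26 y -2.4 ztop 95.4
top -35 44 y 1.7 ztop 94.8
top -20 47 y 2.7 ztop 95.0
top -5 44 y 2.3 ztop 94.2
top 10 44 y 2.1 ztop 95.2
top 25 31 y 0.2 ztop 94.2
top 40 31 y 0.0 ztop 94.7
top 55 14 y 2.2 ztop 94.0
jaw blue y min/max [0.0007 0.0158 0.0208]
side -50 13 y -4.6 ztop 95.1
side -35 30 y -3.5 ztop 94.4
side -20 31 y -2.7 ztop 93.7
side -5 33 y -2.8 ztop 93.8
side 10 30 y -2.0 ztop 93.7
side 25 29 y -2.5 ztop 94.4
side 40 24 y -3.8 ztop 95.3
side 55 10 y 1.2 ztop 94.7
jaw blue y min/max [-0.0193  0.0008  0.0172]
```

View pics/f1.png

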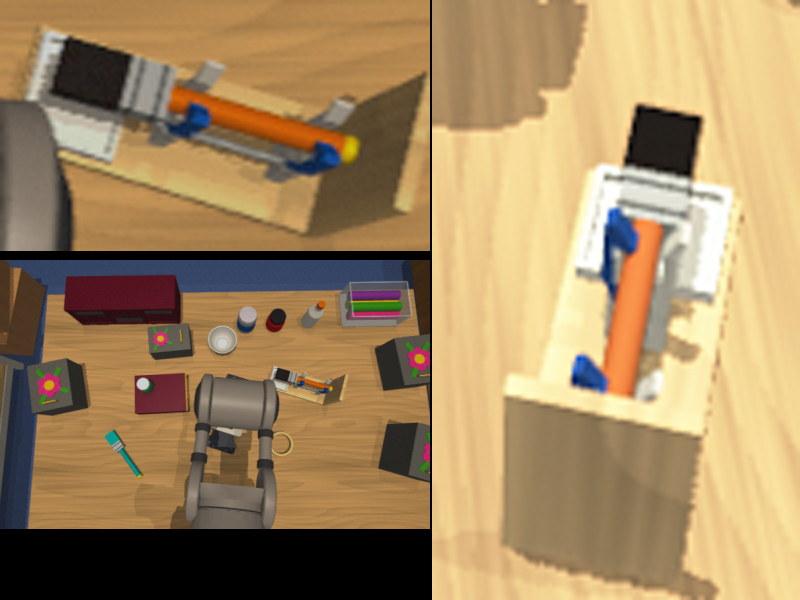

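The brush sits level in both forks: the handle top is at 94 to 95 mm along its length, so the axis is at 85 mm. The blue noses lie over it (top crop 195,118 and 322,155), the bristles are over the tray, the bystanders are unmoved and the arm is clear.

```bash
python3 -c "
from cell import *;print(hand_in())"
```

```text
the job is handed in; nothing more can be done
None
```

I drew the brush out, laid it flat on the open table and let go, then pressed it home in both forks with the jaw shut over it; the job is handed in at about 14 s of the 54 s allowed.

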